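# Seat a wear plate on the magnetic chuck and switch the magnet on

### The arm

A 6-joint arm with a two-finger parallel gripper is mounted at the origin on the work surface. World frame = base frame: x ahead of the robot, y to its left, z up, the work surface at z = 0. Lengths are in m, angles in degrees, forces in N, time in s.
With the tool pointing down it reaches from about 0.4 to 0.825 m from the base axis. Payload 7 kg.
Tool frame: the origin (TCP) lies at the centre of the arm's flange, where the gripper is bolted on; the fingertips stand 178 mm ahead of it and the grasp point (between the pads) lies 159 mm ahead of it; z points along the fingers, y is the line along which they close (so a half turn about z gives the same grasp; the last joint's range is limited). The gripper opens to 88 mm and grips with 3 to 60 N. Pads are 19 mm wide; open, the fingers measure 130 mm over their backs; the gripper's body (78 mm by 193 mm) begins 47 mm behind the grasp point.
Start: joints at [81.423, 20.546, 0.682, 0, -70.136, -16.507], TCP at [0.286, 0.611, 0.405] pointing down, gripper open.
Joint ranges: [-176.03, 176.03], [-82.01, 121.73], [-58.28, 71.71], [-173.87, 95.51], [-174.79, -0.11], [-173.66, 173.66]. Speed limits (degrees/s): [136.94, 136.94, 172.46, 180, 180, 180].

### API

Orientations are given as [roll, pitch, yaw] about the fixed x, y, z axes, in that order (R = Rz(yaw) Ry(pitch) Rx(roll)).
In Python, from bench import robot, eyes, ticket, find_in, masks_of, place_of gives the robot as it stands.
- The arm moves only by the tool servo_tool, never from a script. Its argument "series" is a list of rows, each an object with "grip": the closure in counts, from 0 (fully open) to 255 (shut); "linear": the shift along the tool's x, y, z in cm, a list of three; "delta_rot": the turn, a rotation vector about the tool's x, y, z in degrees, a list of three. In form: [{"grip": grip, "linear": [tx, ty, tz], "delta_rot": [ax, ay, az]}, ...]. A call has exactly 5 rows; each row is the pose to reach, as a shift and turn from the pose commanded when the call began, along the tool's axes at that moment; what a row does not reach only later rows make up. A row lasts 1/8 s, in which the tool goes at most 62.5 mm and 10.7 degrees, less where a joint would pass 70% of its speed; a pose out of reach is approached as far as the arm can. A call with a gripper value outside its range is refused whole. The fingers move at their own pace and stop on an object; "newtons" is the grip in N (left out, the last holds). Time passes only in rows, so rows that repeat a pose let the fingers close, or fill a call up. It gives the time, the measured TCP pose, the force, the opening and the grip force at its end, in the units of the state.
- robot.read_state(): the state, without advancing time (a new reading comes with each control period).
- eyes.camera(name): name is "side" or "top" or "wrist"; returns (picture, depth): 400x640x3 uint8, red, green, blue; 400x640 float32, m along the optical axis (not along the pixel's ray), 0 where there is no reading.
- eyes.calibration(name): a dict with "fovy" (degrees; the focal length in pixels is half the picture's height over the tangent of half this angle, whatever the lens; pixels are square), "cx", "cy" (the principal point, pixels), "rvec" (rotation vector, rad) and "tvec" (3), from world to camera coordinates, as OpenCV has them. Camera axes: x right, y down, z forward; pixel columns grow to the right and rows downward; lengths in m; the calibration is good to about 2 mm. A picture is of the moment at which its call begins: read the wrist's pose just before it. calibration takes no time and is no camera call; for the wrist camera it gives the pose at the moment of the call.
- ticket.sign_off(): hands the job in; it is judged then, once.
Trained networks look in the newest picture that a camera, given by its name, has taken for a name from the list of things; names that differ only in an ending like _2 or _b are one class to them, and where a whole thing is asked for, a point or a joint stands for the part that bears it (a point fixed in the world has none). Each returns a list of dicts, best first, with "p" (0 to 1); they miss things now and then, are a little off and sometimes report something else, mostly with a low value. They report only what shows in the picture. A call takes as long as a camera call.
- find_in(label, camera): "rect" ([left, top, right, bottom] in pixels, round what is visible of it).
- masks_of(label, camera): "pixels" (400x640 bool, what is visible of it) and "rect" ([left, top, right, bottom] in pixels, round what is visible of it).
- place_of(label, camera): "centre" ([column, row] in pixels: a listed point, or the origin of a listed thing).
The state is a dict: "time": time; "qpos": joint angles; "dq": joint speeds; "effort": joint torques, N m; "eef_pos": TCP position; "tcp_rot": TCP orientation; "contact_force": force on the tool from outside, world axes, zero at the start; "ft_torque": the same for the moment, N m; "opening": opening from 0.0 (shut) to 1.0 (fully open); "grip_force": force on a finger pad.
Only numpy, scipy, OpenCV 4.12 (cv2) and the standard library are available. Lean on these libraries where they do the work, as an engineer would, in place of code of your own. Each camera call takes 0.05 s, during which the arm holds its last target. There are 200 camera calls.

### The job

Push the ground steel wear plate back across the face of the yellow magnetic chuck until its long edge bears squarely on both stop blocks and holds in the hinged lever of the presence switch between them. Then throw the chuck's steel toggle fully over, from leaning forward to leaning back towards the stops' side, to switch the magnet on. Leave the other tools on the surface plate where they lie.

Things in the scene. Friction and masses are not known exactly. Their poses are not given: they have to be found in the camera images.
- chuck: Magnetic chuck, fixed: yellow block 170 (x) by 200 (y) by 56 mm high, its top a flat ground steel face with thin brass lines. Origin: centre of its underside. z up; x points from its front (the robot's side, give or take yaw) to its back. The magnet's pull is not simulated: friction keeps the plate where it is left, and the lever's spring alone does not shift it.
- stop_line (a point): Middle of the line of the stops, at face height (x 85, y 0, z 56 mm in the chuck's frame; axes as the chuck's). Two steel stop blocks 22 mm wide, centred 55 mm either side along y, rise 10 mm above the face, their front faces on this line. The black limit switch stands behind it, up to 14 mm above the face; its lever reaches out in front of it.
- wear_plate_mid (a point): Centre (half-way up) of the loose wear plate: ground steel, 58 (x) by 150 (y) by 12 mm thick, 0.65 to 1 kg, two countersunk holes and two grooves on top. It lies skewed on the chuck's face, its centre 5 to 9 cm short of its seated place. Seated, a long edge touches both stops and this point is at x 56, z 62 mm in the chuck's frame, its y along the chuck's y (either way round).
- wear_plate: The same wear plate; origin at the centre of its underside.
- switch_lever (a joint): Presence switch: hinged 60 mm steel arm with a roller at its end, on an upright pivot at x 100, y 34, z 63 mm in the chuck's frame, pointing to the chuck's -y. 0 rad: sprung out, roller 14 mm in front of the stop line. About 0.24 rad: pushed in level with the stop line, as a seated plate holds it (made above 0.18). About 1 N pushes it in.
- lever_roller (a point): Centre of the roller at the end of the switch lever (roller 12 mm across, 9 mm high), 7 mm above the chuck's face.
- toggle (a joint): The toggle's angle: 0 rad leans 0.7 rad forward (to the chuck's -x): off. 0.7 upright. 1.4 rad, its end stop, leans 0.7 rad back (to the chuck's +x): on. Starts between 0 and 0.25. It stays where it is left; about 2 to 4 N moves it.
- toggle_pivot (a point): The toggle's pivot on the chuck's right-hand side (x 0, y -121, z 34 mm in the chuck's frame; axes as the chuck's). The toggle turns about the chuck's y axis, in an upright plane 21 mm outside the chuck's side.
- toggle_end (a point): Top end of the toggle's handle, on its centre line, 84 mm from the pivot. The handle is a round steel bar, 13 mm across near the pivot and 19 mm across from 50 mm out to its end.
- pin_vise: Blue anodised pin vise, 104 mm long, 20 mm thick, lying on the surface plate (top of that plate: 45 mm above the table). Bystander. Origin: underside, near mid-length; x along it.
- edge_finder: Brass-bodied edge finder, 100 mm long, 19 mm thick, lying on the surface plate. Bystander. Origin: underside, mid-length; x along it.
- protractor_head: Chrome protractor head, about 120 by 75 by 24 mm, lying flat. Bystander. Origin: centre of its underside.
- v_block: Steel V-block, 75 by 60 by 50 mm. Bystander. Origin: centre of its underside.
- setup_block: Steel setup block with drilled holes, 50 by 76 by 25 mm. Bystander. Origin: centre of its underside.
- parallel_bar: Steel parallel bar, 150 (x) by 16 by 28 mm high, standing on its edge. Bystander. Origin: centre of its underside.
- screw_jack: Small machinist's screw jack, 42 mm across its foot, 56 mm high. Bystander. Origin: centre of its underside.

How it is judged:
By the outcome, as a careful person would: the job done as asked, in the order asked, and still so for the second after the job is handed in, with the robot touching nothing.
It also fails if it takes over 45 s, if anything falls off the work surface, if the arm or the gripper's body presses on something with over 40 N, if the wrist force passes 120 N, or if a joint passes its speed limit or range.

## Working session

There is one attempt and no reset: what is moved stays moved. The work goes in short steps, Python scripts to look and compute and a tool call to move; the robot and the scene stay as the last step left them, time stands still between calls to the robot, and variables do not carry over. Pictures are saved under pics/ and viewed, at most 10 in all, crops included, and the job is handed in when it is done.

Besides the shell and the picture viewer there is one more tool, called by a JSON object that holds its "op" and its "data". servo_tool: Moves the arm, as the interface text tells. Its arguments: {"type":"object","properties":{"series":{"type":"array"},"newtons":{"type":"number"}},"required":["series"]}

```bash
mkdir -p pics; ls; cat > h.py <<'E'
import numpy as np, cv2
from bench import robot, eyes, ticket, find_in, masks_of, place_of
from scipy.spatial.transform import Rotation as R
def cal(n):
    c=eyes.calibration(n); f=200/np.tan(np.radians(c['fovy'])/2)
    return f,c['cx'],c['cy'],cv2.Rodrigues(np.array(c['rvec'],float))[0],np.array(c['tvec'],float).ravel()
def up(n,uv,d):   # pixels+depth -> world
    f,cx,cy,Rm,t=cal(n); uv=np.atleast_2d(uv).astype(float); d=np.atleast_1d(d)
    P=np.c_[(uv[:,0]-cx)/f*d,(uv[:,1]-cy)/f*d,d]
    return (P-t)@Rm
def onz(n,uv,z):
    f,cx,cy,Rm,t=cal(n); uv=np.atleast_2d(uv).astype(float)
    r=np.c_[(uv[:,0]-cx)/f,(uv[:,1]-cy)/f,np.ones(len(uv))]@Rm; c=-Rm.T@t
    return c+r*((z-c[2])/r[:,2])[:,None]
def proj(n,P):
    f,cx,cy,Rm,t=cal(n); p=np.atleast_2d(P)@Rm.T+t
    return np.c_[f*p[:,0]/p[:,2]+cx,f*p[:,1]/p[:,2]+cy]
def snap(n,fn=None,crop=None,s=1):
    im,d=eyes.camera(n)
    if fn:
        o=im if crop is None else im[crop[1]:crop[3],crop[0]:crop[2]]
        cv2.imwrite('pics/'+fn,cv2.resize(o[...,::-1],None,fx=s,fy=s))
    return im,d
E
python3 - <<'E'
from h import *
s=robot.read_state(); print(s)
for n in ['top','side']:
    im,d=snap(n,n+'0.png')
    f,cx,cy,Rm,t=cal(n); print(n,f,'cam at',-Rm.T@t,'fwd',Rm[2])
    for l in ['chuck','wear_plate_mid','toggle_end','toggle_pivot','stop_line','lever_roller']:
        r=place_of(l,n)
        for q in r[:2]:
            u=q['centre']; z=d[int(np.clip(u[1],0,399)),int(np.clip(u[0],0,639))]
            print(l,round(q['p'],2),np.round(u,1),np.round(up(n,u,z)[0],4))
E
```

```text
pics
{'time': 0.0, 'qpos': array([ 8.14212244e+01,  2.05916705e+01,  6.34126813e-01, -2.07005220e-02,
       -7.01384186e+01, -1.65061218e+01]), 'dq': array([-0.0639669 , -0.02615225,  0.00801578, -0.00075125,  0.05551372,
       -0.13692149]), 'effort': array([-1.51809985e-03, -5.82716274e+01,  2.93045425e+01,  6.99707955e+00,
        6.85101666e-03, -1.68971201e-04]), 'eef_pos': array([0.28609725, 0.61114726, 0.40372066]), 'tcp_rot': array([ 1.79902463e+02, -8.60939662e-03, -2.50919394e+01]), 'contact_force': array([0.10672104, 0.82935023, 0.31281268]), 'ft_torque': array([-0.02983146,  0.02463835,  0.00576273]), 'grip_force': 0.0, 'opening': 0.9986404805350283}
top 507.57744331163593 cam at [0.48202924 0.01529926 1.15266761] fwd [ 0.10802548 -0.01496647 -0.99403546]
chuck 0.71 [365.3 202. ] [ 0.594  -0.086   0.1136]
wear_plate_mid 0.75 [364.7 206.1] [ 0.5858 -0.0848  0.111 ]
toggle_end 0.74 [431.7 205.8] [ 0.5813 -0.2155  0.1462]
toggle_end 0.3 [364.4 200.8] [ 0.5961 -0.0838  0.1174]
toggle_pivot 0.89 [418.3 187.3] [ 0.6259 -0.2004  0.0947]
stop_line 0.86 [355.2 161.3] [ 0.6795 -0.0669  0.1129]
lever_roller 0.53 [366.1 162.1] [ 0.6778 -0.0897  0.1115]
side 378.27694594280325 cam at [0.41962499 0.57454411 0.74258721] fwd [ 0.22115193 -0.66352084 -0.71472506]
chuck 0.69 [336.9 192.8] [ 0.5756 -0.0288  0.1137]
wear_plate_mid 0.65 [336.8 180.2] [ 0.5883 -0.0699  0.1135]
wear_plate_mid 0.17 [380.8 150.5] [ 0.5205 -0.2908  0.0545]
toggle_end 0.66 [357.2 136.4] [ 0.5776 -0.2131  0.1455]
toggle_pivot 0.96 [336.9 151.9] [ 0.6224 -0.1849  0.1035]
stop_line 0.95 [303.7 175.8] [ 0.6745 -0.0715  0.1004]
lever_roller 0.59 [305.9 164.9] [ 0.6835 -0.112   0.1004]
```

```bash
python3 - <<'E'
from h import *
im,d=snap('top','top1.png',(270,120,500,290),3.4)
# top-surface points in chuck region
v,u=np.mgrid[120:290,270:500]; z=d[120:290,270:500]
P=up('top',np.c_[u.ravel(),v.ravel()],z.ravel())
h=np.histogram(P[:,2],bins=np.arange(0.03,0.18,0.004)); print([(round(b,3),c) for c,b in zip(*h) if c>100])
for l in ['wear_plate','chuck']:
    for n in ['top','side']:
        if n=='side' and l=='wear_plate': im2,d2=snap('side','side1.png',(220,100,440,260),3.4)
        dd=d if n=='top' else d2
        m=masks_of(l,n)
        if not m: continue
        m=m[0]; vv,uu=np.nonzero(m['pixels']); W=up(n,np.c_[uu,vv],dd[vv,uu])
        W=W[(W[:,2]>.07)&(W[:,2]<.13)]
        r=cv2.minAreaRect((W[:,:2]*1000).astype(np.float32)); print(l,n,m['p'],len(W),r,np.median(W[:,2]))
E
```

```text
[(np.float64(0.038), np.int64(1728)), (np.float64(0.042), np.int64(15799)), (np.float64(0.046), np.int64(8759)), (np.float64(0.05), np.int64(394)), (np.float64(0.054), np.int64(451)), (np.float64(0.058), np.int64(658)), (np.float64(0.062), np.int64(327)), (np.float64(0.066), np.int64(375)), (np.float64(0.07), np.int64(785)), (np.float64(0.074), np.int64(287)), (np.float64(0.082), np.int64(128)), (np.float64(0.086), np.int64(194)), (np.float64(0.094), np.int64(416)), (np.float64(0.098), np.int64(3564)), (np.float64(0.102), np.int64(1994)), (np.float64(0.106), np.int64(239)), (np.float64(0.11), np.int64(1575)), (np.float64(0.114), np.int64(870))]
wear_plate side 0.8 1048 ((588.6731567382812, -84.58541107177734), (61.35749053955078, 157.55593872070312), 7.058033466339111) 0.11348125483590693
chuck top 0.58 6879 ((622.4390258789062, -98.91017150878906), (214.2888946533203, 229.99195861816406), 14.87376880645752) 0.10132031139173078
chuck side 0.82 4016 ((621.1592407226562, -98.11973571777344), (212.083740234375, 232.70553588867188), 14.883583068847656) 0.10136227080217192
```

View pics/top1.png

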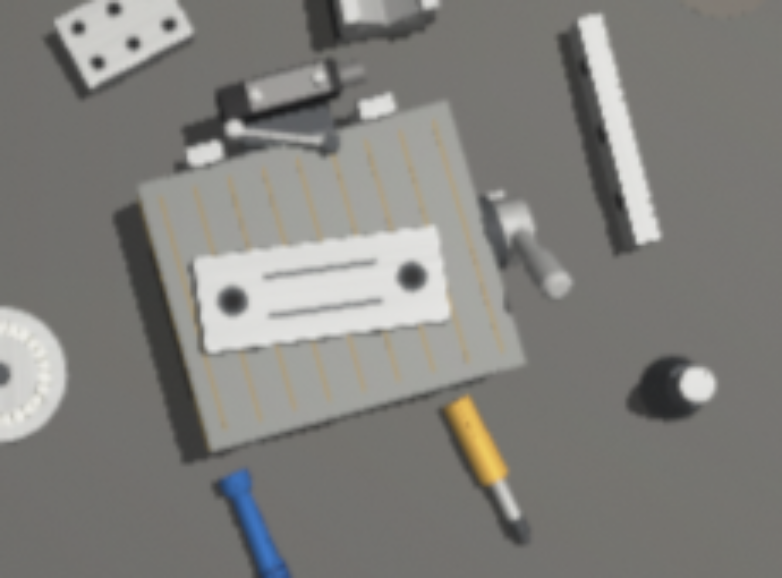

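View pics/side0.png

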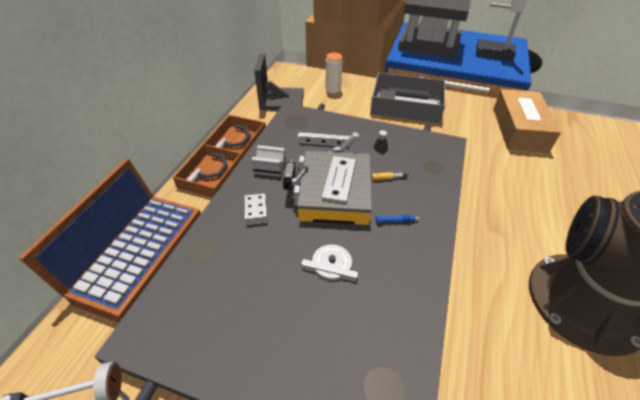

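```bash
cat >> h.py <<'E'
def chuckframe(c,yaw):
    Rm=R.from_euler('z',yaw,degrees=True).as_matrix(); return Rm,np.array([c[0],c[1],0.045])
E
python3 - <<'E'
from h import *
def c2w(p,z): return onz('top',np.array(p)/3.4+[270,120],z)[:,:2]*1000
F=c2w([(140,185),(447,100),(525,360),(208,452)],.101)
r=cv2.minAreaRect(F.astype(np.float32)); print('chuck',np.round(F),F.mean(0),r)
P=c2w([(193,258),(438,225),(450,322),(206,354)],.113)
print('plate',np.round(P),P.mean(0),cv2.minAreaRect(P.astype(np.float32)))
S=c2w([(186,165),(224,158),(359,118),(396,110)],.111); print('stop fronts',S)
T=c2w([(560,285)],.146);print('togend',T)
def yaw(a,b): d=a-b; return np.degrees(np.arctan2(d[1],d[0]))
print('yaws',yaw(F[0],F[3]),yaw(F[1],F[2]),yaw(F[0],F[1])-90,yaw(F[3],F[2])-90,'plate',yaw(P[0],P[1])-90,yaw(P[3],P[2])-90, 'stops',yaw(S[0],S[3])-90)
# depth-based fits
im,d=snap('top')
v,u=np.mgrid[140:262,300:432]; W=up('top',np.c_[u.ravel(),v.ravel()],d[140:262,300:432].ravel())
pl=W[(W[:,2]>.109)&(W[:,2]<.118)]; 
fc=W[(W[:,2]>.096)&(W[:,2]<.106)]
for n,q in (('face',np.r_[fc]),('all',np.r_[pl])):
    m=cv2.minAreaRect((q[:,:2]*1000).astype(np.float32)); print(n,len(q),m,np.median(q[:,2]))
E
```

```text
chuck [[ 655.   25.]
 [ 706. -166.]
 [ 544. -209.]
 [ 491.  -14.]] [598.89447809 -91.19795952] ((598.3713989257812, -90.32887268066406), (168.94253540039062, 202.4865264892578), 15.031665802001953)
plate [[ 608.   -7.]
 [ 626. -156.]
 [ 567. -162.]
 [ 549.  -14.]] [587.51839324 -84.68086912] ((587.6290283203125, -85.06771850585938), (59.60481262207031, 150.73226928710938), 6.87080192565918)
stop fronts [[ 665.27606483   -3.2887104 ]
 [ 669.36681955  -26.60748797]
 [ 693.38478163 -109.96236769]
 [ 698.14592912 -132.86458736]]
togend [[ 585.22706568 -221.76765857]]
yaws 13.52272590622192 14.843874843846047 15.031653224349284 15.349249157954318 plate 7.063690985005323 6.773406780159249 stops 14.234124358602784
face 5754 ((621.4893798828125, -98.75234985351562), (210.15554809570312, 229.0363311767578), 14.810805320739746) 0.10119753768178204
all 2541 ((645.2628173828125, -105.29205322265625), (166.58462524414062, 207.7820281982422), 7.149332523345947) 0.11316790201523125
```

```bash
cat >> h.py <<'E'
C=np.array([.5985,-.0905]); YAW=14.8
def c2world(p): # chuck frame mm -> world m
    return R.from_euler('z',YAW,degrees=True).apply(np.array(p,float)/1000)+[C[0],C[1],.045]
def w2c(p): return R.from_euler('z',-YAW,degrees=True).apply(np.array(p)-[C[0],C[1],.045])*1000
def go(tcp,rpy):
    s=robot.read_state(); A=R.from_euler('xyz',s['tcp_rot'],degrees=True); B=R.from_euler('xyz',rpy,degrees=True)
    print('lin cm',np.round(A.inv().apply(np.array(tcp)-s['eef_pos'])*100,2),'rot',np.round((A.inv()*B).as_rotvec(degrees=True),2),'F',np.round(s['contact_force'],1),'t',s['time'],'chuck',np.round(w2c(s['eef_pos']),1))
E
python3 - <<'E'
from h import *
p=c2world([-78,5,0]); p[2]=.38; print(p); go(p,[180,0,YAW])
E
```

```text
[ 0.52181055 -0.10559065  0.38      ]
lin cm [51.73 54.94  2.47] rot [ -0.     0.   -39.88] F [-0.3 -0.3 -0.4] t 1.05 chuck [-122.7  758.3  359.7]
```

{"op": "servo_tool", "data": {"series": [{"grip": 0,"linear": [51.7,54.9,2.5],"delta_rot": [0,0,-39.9]},{"grip": 0,"linear": [51.7,54.9,2.5],"delta_rot": [0,0,-39.9]},{"grip": 0,"linear": [51.7,54.9,2.5],"delta_rot": [0,0,-39.9]},{"grip": 0,"linear": [51.7,54.9,2.5],"delta_rot": [0,0,-39.9]},{"grip": 0,"linear": [51.7,54.9,2.5],"delta_rot": [0,0,-39.9]}]}}

```text
time: 1.68
eef_pos: [0.3839, 0.3126, 0.3946]
tcp_rot: [-180.0, -0.0, 15.0]
contact_force: [1.2, -1.0, -0.0]
opening: 0.999
grip_force: 0.0
```

```bash
python3 - <<'E'
from h import *
p=c2world([-78,5,0]); p[2]=.38; go(p,[180,0,YAW])
E
```

```text
lin cm [ 2.53 43.96  1.44] rot [-0.03 -0.04  0.16] F [ 1.2 -1.  -0. ] t 1.675 chuck [-104.5  444.6  349.6]
```

{"op": "servo_tool", "data": {"series": [{"grip": 0,"linear": [2.5,44.0,1.4],"delta_rot": [0,0,0]},{"grip": 0,"linear": [2.5,44.0,1.4],"delta_rot": [0,0,0]},{"grip": 0,"linear": [2.5,44.0,1.4],"delta_rot": [0,0,0]},{"grip": 0,"linear": [2.5,44.0,1.4],"delta_rot": [0,0,0]},{"grip": 0,"linear": [2.5,44.0,1.4],"delta_rot": [0,0,0]}]}}

```text
time: 2.3
eef_pos: [0.4808, 0.0157, 0.3849]
tcp_rot: [-180.0, -0.1, 14.8]
contact_force: [1.0, 0.5, 0.0]
opening: 0.996
grip_force: 0.0
```

```bash
python3 - <<'E'
from h import *
p=c2world([-78,5,0]); p[2]=.38; go(p,[180,0,YAW])
E
```

```text
lin cm [ 0.86 12.77  0.49] rot [-0.01 -0.09  0.04] F [1.  0.5 0. ] t 2.3 chuck [-86.7 132.7 339.9]
```

{"op": "servo_tool", "data": {"series": [{"grip": 0,"linear": [0.9,6.0,0.5],"delta_rot": [0,0,0]},{"grip": 0,"linear": [0.9,12.0,0.5],"delta_rot": [0,0,0]},{"grip": 0,"linear": [0.9,12.8,0.5],"delta_rot": [0,0,0]},{"grip": 0,"linear": [0.9,12.8,0.5],"delta_rot": [0,0,0]},{"grip": 0,"linear": [0.9,12.8,0.5],"delta_rot": [0,0,0]}]}}

```text
time: 2.92
eef_pos: [0.5218, -0.1028, 0.3796]
tcp_rot: [-180.0, -0.0, 14.9]
contact_force: [-1.0, 0.4, 0.2]
opening: 1.0
grip_force: 0.0
```

```bash
python3 - <<'E'
from h import *
im,d=snap('wrist','w1.png')
f,cx,cy,Rm,t=cal('wrist'); print(f,'cam at chuck',w2c(-Rm.T@t))
for l in ['wear_plate_mid','toggle_end','toggle_pivot','stop_line','lever_roller']:
    for q in place_of(l,'wrist')[:1]:
        u=np.array(q['centre']); z=d[int(np.clip(u[1],0,399)),int(np.clip(u[0],0,639))]
        print(l,round(q['p'],2),u.round(),w2c(up('wrist',u,z)[0]).round(1), w2c(onz('wrist',u,.101)[0]).round(1))
p=c2world([-78,5,0]); p[2]=.284; go(p,[180,0,YAW])
E
```

```text
340.2024245341983 cam at chuck [ -4.227349     8.35927571 313.9480896 ]
wear_plate_mid 0.65 [323. 115.] [-10.1   7.2  68.5] [-10.4   7.1  56. ]
toggle_end 0.96 [522. 179.] [ -48.7 -119.5  102.2] [ -58.4 -147.4   56. ]
toggle_pivot 0.83 [485. 100.] [   0.3 -113.6   50.5] [   0.2 -111.1   56. ]
stop_line 0.47 [528. 233.] [-117.  -183.4   19.1] [-102.9 -159.4   56. ]
lin cm [-0.09  0.24  9.56] rot [ 0.   -0.03  0.1 ] F [ 0.   0.1 -0.6] t 3.225 chuck [-77.2   7.5 334.6]
```

View pics/w1.png

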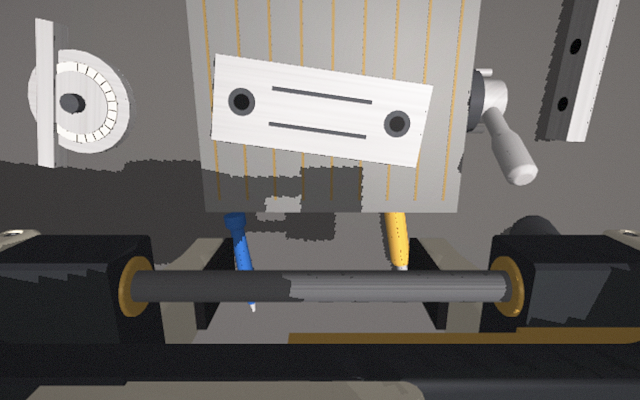

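{"op": "servo_tool", "data": {"series": [{"grip": 0,"linear": [0,0,3],"delta_rot": [0,0,0]},{"grip": 0,"linear": [0,0,6],"delta_rot": [0,0,0]},{"grip": 0,"linear": [0,0,8],"delta_rot": [0,0,0]},{"grip": 0,"linear": [0,0,9.2],"delta_rot": [0,0,0]},{"grip": 0,"linear": [0,0,9.5],"delta_rot": [0,0,0]}]}}

```text
time: 3.85
eef_pos: [0.522, -0.1036, 0.284]
tcp_rot: [-180.0, 0.0, 14.8]
contact_force: [0.9, -0.8, 0.7]
opening: 1.001
grip_force: 0.0
```

```bash
python3 - <<'E'
from h import *
p=c2world([12,7.5,0]); p[2]=.283; go(p,[180,0,YAW])
print(w2c(c2world([0,0,0])))
im,d=snap('wrist')
E
```

```text
lin cm [ 8.93 -0.06  0.09] rot [-0.    0.05  0.03] F [ 0.9 -0.8  0.7] t 3.85 chuck [-77.3   6.8 239. ]
[0. 0. 0.]
```

{"op": "servo_tool", "data": {"series": [{"grip": 0,"linear": [0.8,0,0.1],"delta_rot": [0,0,0]},{"grip": 0,"linear": [1.6,0,0.1],"delta_rot": [0,0,0]},{"grip": 0,"linear": [2.4,0,0.1],"delta_rot": [0,0,0]},{"grip": 0,"linear": [3.2,0,0.1],"delta_rot": [0,0,0]},{"grip": 0,"linear": [4,0,0.1],"delta_rot": [0,0,0]}]}}

```text
time: 4.53
eef_pos: [0.5594, -0.0944, 0.2831]
tcp_rot: [180.0, 0.3, 14.8]
contact_force: [-13.4, -5.3, 11.0]
opening: 1.0
grip_force: 7.2
```

{"op": "servo_tool", "data": {"series": [{"grip": 0,"linear": [0.6,0,0],"delta_rot": [0,0,0]},{"grip": 0,"linear": [1.2,0,0],"delta_rot": [0,0,0]},{"grip": 0,"linear": [1.8,0,0],"delta_rot": [0,0,0]},{"grip": 0,"linear": [2.2,0,0],"delta_rot": [0,0,0]},{"grip": 0,"linear": [2.6,0,0],"delta_rot": [0,0,0]}]}}

```text
time: 5.15
eef_pos: [0.5835, -0.0879, 0.2832]
tcp_rot: [-180.0, 0.5, 14.8]
contact_force: [-12.5, -4.1, 10.3]
opening: 0.999
grip_force: 6.7
```

```bash
python3 - <<'E'
from h import *
p=c2world([17,7.5,0]); p[2]=.283; go(p,[180,0,YAW])
im,d=snap('top','top2.png',(270,120,500,290),3.4)
E
```

```text
lin cm [ 3.08 -0.12 -0.01] rot [-0.02  0.46 -0.02] F [-12.5  -4.1  10.3] t 5.15 chuck [-13.8   6.4 238.2]
```

View pics/top2.png

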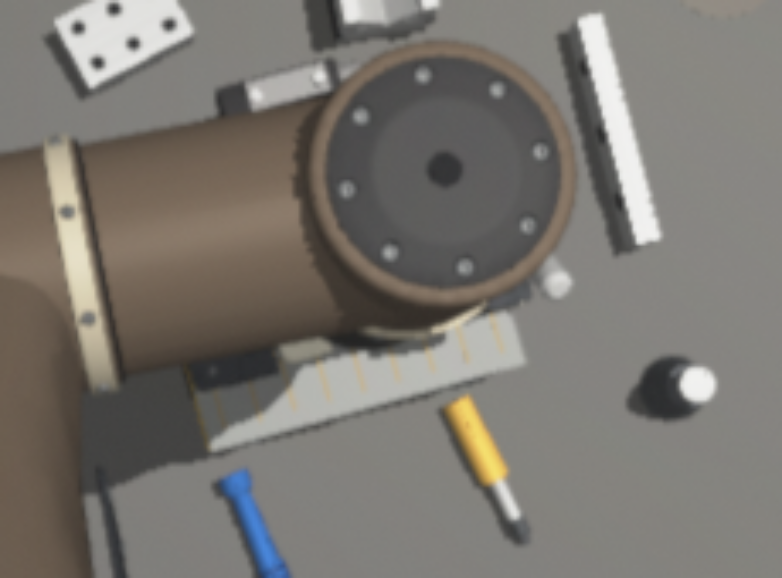

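```bash
cat >> h.py <<'E'
def platefit(n,fn=None):
    im,d=snap(n,fn); v,u=np.mgrid[0:400,0:640]; W=w2c(up(n,np.c_[u.ravel(),v.ravel()],d.ravel()))
    k=(d.ravel()>.02)&(abs(W[:,2]-68)<3)&(abs(W[:,0])<115)&(abs(W[:,1])<100); W=W[k]; uv=np.c_[u.ravel(),v.ravel()][k]
    B=np.zeros((400,640),np.uint8); B[uv[:,1],uv[:,0]]=1
    B=cv2.morphologyEx(B,cv2.MORPH_OPEN,np.ones((3,3)))
    _,L,S,_=cv2.connectedComponentsWithStats(B); i=1+S[1:,4].argmax()
    Q=W[L[uv[:,1],uv[:,0]]==i]; print(n,len(Q),cv2.minAreaRect(Q[:,:2].astype(np.float32)),np.median(Q[:,2]))
    # back edge
    for y in range(-60,80,20):
        q=Q[abs(Q[:,1]-y)<2]
        if len(q)>5: print(y,q[:,0].min().round(1),q[:,0].max().round(1),end=' | ')
    print()
E
python3 - <<'E'
from h import *
platefit('wrist','w2.png'); platefit('side')
E
```

```text
wrist 41816 ((18.04213523864746, 12.544792175292969), (73.0823745727539, 151.0537109375), 0.10987105220556259) 67.30556482625649
-60 -3.2 54.7 | -40 -4.9 54.3 | -20 -3.1 54.4 | 0 -2.6 54.4 | 20 -3.0 54.4 | 40 -2.8 54.4 | 60 -3.4 54.4 | 
side 669 ((24.767444610595703, 13.026103973388672), (151.01034545898438, 58.51675033569336), 89.93148040771484) 68.43799318296865
-60 20.9 52.0 | -40 27.7 50.5 | -20 31.4 51.6 | 0 32.6 52.5 | 20 29.0 48.4 | 40 -3.3 51.8 | 60 0.6 52.4 |
```

View pics/w2.png

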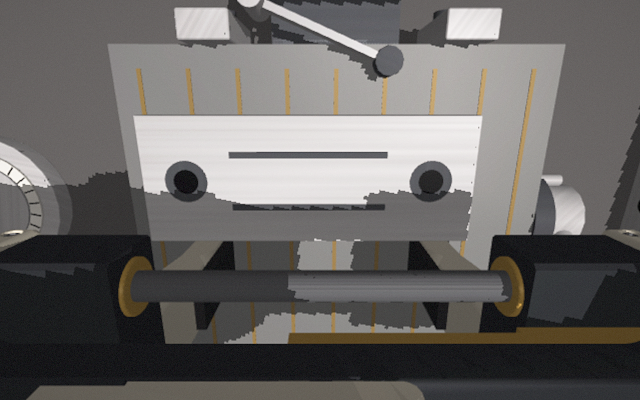

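{"op": "servo_tool", "data": {"series": [{"grip": 0,"linear": [0.5,0,0],"delta_rot": [0,0,0]},{"grip": 0,"linear": [1.0,0,0],"delta_rot": [0,0,0]},{"grip": 0,"linear": [1.5,0,0],"delta_rot": [0,0,0]},{"grip": 0,"linear": [2.0,0,0],"delta_rot": [0,0,0]},{"grip": 0,"linear": [2.4,0,0],"delta_rot": [0,0,0]}]}}

```text
time: 5.92
eef_pos: [0.6064, -0.082, 0.2831]
tcp_rot: [-180.0, 0.5, 14.8]
contact_force: [-15.4, -5.2, 10.5]
opening: 1.005
grip_force: 7.8
```

{"op": "servo_tool", "data": {"series": [{"grip": 0,"linear": [0.1,0,0],"delta_rot": [0,0,0]},{"grip": 0,"linear": [0.2,0,0],"delta_rot": [0,0,0]},{"grip": 0,"linear": [0.3,0,0],"delta_rot": [0,0,0]},{"grip": 0,"linear": [0.4,0,0],"delta_rot": [0,0,0]},{"grip": 0,"linear": [0.5,0,0],"delta_rot": [0,0,0]}]}}

```text
time: 6.55
eef_pos: [0.6111, -0.0808, 0.2831]
tcp_rot: [-180.0, 0.5, 14.8]
contact_force: [-15.2, -5.4, 10.3]
opening: 1.003
grip_force: 7.6
```

```bash
python3 - <<'E'
from h import *
go(c2world([17,7.5,238]),[180,0,YAW])
platefit('wrist')
E
```

```text
lin cm [ 0.24 -0.13  0.01] rot [-0.02  0.52 -0.04] F [-15.2  -5.4  10.3] t 6.55 chuck [ 14.6   6.2 238.1]
wrist 43566 ((55.09056854248047, 12.393867492675781), (89.4791259765625, 150.7300567626953), 0.1385432630777359) 67.29445989711493
-60 24.2 82.1 | -40 22.6 82.1 | -20 24.2 93.5 | 0 24.1 94.7 | 20 24.5 98.6 | 40 24.3 82.2 | 60 24.4 82.2 |
```

{"op": "servo_tool", "data": {"series": [{"grip": 0,"linear": [0.05,0,0],"delta_rot": [0,0,0]},{"grip": 0,"linear": [0.1,0,0],"delta_rot": [0,0,0]},{"grip": 0,"linear": [0.15,0,0],"delta_rot": [0,0,0]},{"grip": 0,"linear": [0.2,0,0],"delta_rot": [0,0,0]},{"grip": 0,"linear": [0.2,0,0],"delta_rot": [0,0,0]}]}}

```text
time: 7.22
eef_pos: [0.6131, -0.0803, 0.2831]
tcp_rot: [-180.0, 0.5, 14.8]
contact_force: [-13.0, -4.1, 10.6]
opening: 1.003
grip_force: 7.3
```

{"op": "servo_tool", "data": {"series": [{"grip": 0,"linear": [0.03,0,0],"delta_rot": [0,0,0]},{"grip": 0,"linear": [0.06,0,0],"delta_rot": [0,0,0]},{"grip": 0,"linear": [0.08,0,0],"delta_rot": [0,0,0]},{"grip": 0,"linear": [0.1,0,0],"delta_rot": [0,0,0]},{"grip": 0,"linear": [0.1,0,0],"delta_rot": [0,0,0]}]}}

```text
time: 7.85
eef_pos: [0.6135, -0.0802, 0.2831]
tcp_rot: [-180.0, 0.6, 14.8]
contact_force: [-17.4, -5.6, 12.3]
opening: 1.0
grip_force: 8.8
```

{"op": "servo_tool", "data": {"series": [{"grip": 0,"linear": [0.03,0,0],"delta_rot": [0,0,0]},{"grip": 0,"linear": [0.06,0,0],"delta_rot": [0,0,0]},{"grip": 0,"linear": [0.08,0,0],"delta_rot": [0,0,0]},{"grip": 0,"linear": [0.1,0,0],"delta_rot": [0,0,0]},{"grip": 0,"linear": [0.1,0,0],"delta_rot": [0,0,0]}]}}

```text
time: 8.48
eef_pos: [0.6138, -0.0801, 0.2831]
tcp_rot: [-180.0, 0.7, 14.8]
contact_force: [-19.9, -5.6, 14.6]
opening: 0.999
grip_force: 10.2
```

```bash
python3 - <<'E'
from h import *
go(c2world([17,7.5,238]),[180,0,YAW])
platefit('wrist','w3.png')
E
```

```text
lin cm [-0.05 -0.14  0.01] rot [-0.03  0.69 -0.05] F [-19.9  -5.6  14.6] t 8.475 chuck [ 17.5   6.1 238.1]
wrist 43568 ((59.325439453125, 13.045402526855469), (85.06263732910156, 156.12918090820312), 7.690528392791748) 67.27506113916722
-60 26.4 84.3 | -40 25.0 84.3 | -20 26.3 94.9 | 0 26.6 95.7 | 20 26.5 98.9 | 40 26.6 84.4 | 60 26.5 84.4 |
```

View pics/w3.png

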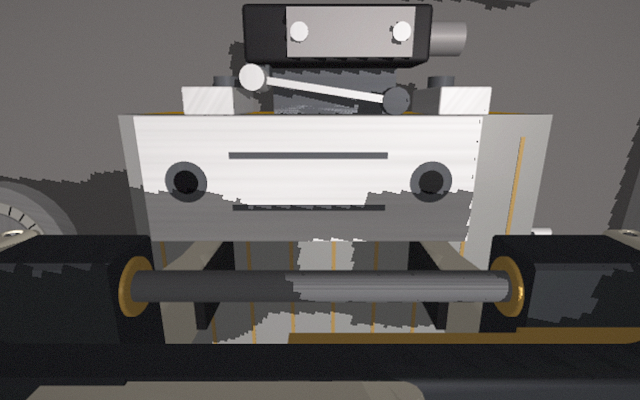

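{"op": "servo_tool", "data": {"series": [{"grip": 0,"linear": [0.05,0,0],"delta_rot": [0,0,0]},{"grip": 0,"linear": [0.1,0,0],"delta_rot": [0,0,0]},{"grip": 0,"linear": [0.15,0,0],"delta_rot": [0,0,0]},{"grip": 0,"linear": [0.2,0,0],"delta_rot": [0,0,0]},{"grip": 0,"linear": [0.2,0,0],"delta_rot": [0,0,0]}]}}

```text
time: 9.15
eef_pos: [0.6145, -0.08, 0.2831]
tcp_rot: [-180.0, 0.9, 14.7]
contact_force: [-25.7, -4.5, 19.6]
opening: 0.999
grip_force: 13.2
```

{"op": "servo_tool", "data": {"series": [{"grip": 0,"linear": [-0.3,0,0],"delta_rot": [0,0,0]},{"grip": 0,"linear": [-0.8,0,0],"delta_rot": [0,0,0]},{"grip": 0,"linear": [-1.6,0,0],"delta_rot": [0,0,0]},{"grip": 0,"linear": [-2.5,0,-2],"delta_rot": [0,0,0]},{"grip": 0,"linear": [-2.5,0,-6],"delta_rot": [0,0,0]}]}}

```text
time: 9.78
eef_pos: [0.5946, -0.0844, 0.3439]
tcp_rot: [-180.0, 0.1, 14.8]
contact_force: [1.6, -0.0, 1.1]
opening: 0.995
grip_force: 0.0
```

```bash
python3 - <<'E'
from h import *
go(c2world([17,7.5,238]),[180,0,YAW])
platefit('wrist')
f,cx,cy,Rm,t=cal('top')
for n in ['wrist','top','side']:
  im,d=snap(n)
  for l in ['toggle_end','toggle_pivot']:
    for q in place_of(l,n)[:1]:
        u=np.array(q['centre']); z=d[int(np.clip(u[1],0,399)),int(np.clip(u[0],0,639))]
        print(n,l,round(q['p'],2),u.round(),w2c(up(n,u,z)[0]).round(1))
E
```

```text
lin cm [ 1.94 -0.06  6.08] rot [-0.02  0.15  0.02] F [ 1.6 -0.   1.1] t 9.775 chuck [ -2.2   6.9 298.9]
wrist 30 ((108.26209259033203, 29.1380672454834), (2.8127734661102295, 2.9434654712677), 83.61556243896484) 67.70309999815973

wrist toggle_pivot 0.62 [485. 204.] [   3.8 -112.3   42.5]
side toggle_end 0.49 [354. 134.] [ -44.  -118.8  104.3]
```

```bash
python3 - <<'E'
from h import *
go(c2world([-88,-122,299]),[180,0,YAW])
E
```

```text
lin cm [-8.66 12.87 -0.11] rot [-0.01  0.07  0.02] F [-0.5  0.2  0.2] t 10.275 chuck [ -1.5   6.8 297.8]
```

{"op": "servo_tool", "data": {"series": [{"grip": 255,"linear": [-4.5,2,0],"delta_rot": [0,0,0]},{"grip": 255,"linear": [-8.7,5,0],"delta_rot": [0,0,0]},{"grip": 255,"linear": [-8.7,9,0],"delta_rot": [0,0,0]},{"grip": 255,"linear": [-8.7,12.9,0],"delta_rot": [0,0,0]},{"grip": 255,"linear": [-8.7,12.9,0],"delta_rot": [0,0,0]}]}}

```text
time: 10.9
eef_pos: [0.5446, -0.2334, 0.3425]
tcp_rot: [-180.0, 0.1, 14.7]
contact_force: [-0.4, 1.5, 0.0]
opening: 0.491
grip_force: 0.0
```

{"op": "servo_tool", "data": {"series": [{"grip": 255,"linear": [0,0,1.5],"delta_rot": [0,0,0]},{"grip": 255,"linear": [0,0,3],"delta_rot": [0,0,0]},{"grip": 255,"linear": [0,0,3.6],"delta_rot": [0,0,0]},{"grip": 255,"linear": [0,0,3.6],"delta_rot": [0,0,0]},{"grip": 255,"linear": [0,0,3.6],"delta_rot": [0,0,0]}]}}

```text
time: 11.52
eef_pos: [0.5446, -0.2311, 0.3078]
tcp_rot: [180.0, -0.0, 14.8]
contact_force: [-0.5, -0.4, 0.1]
opening: 0.002
grip_force: 0.0
```

```bash
python3 - <<'E'
from h import *
go(c2world([20,-122,263]),[180,0,YAW])
im,d=snap('wrist','w4.png')
q=place_of('toggle_end','wrist'); print(q[:1])
platefit('top'); platefit('side')
E
```

```text
lin cm [ 1.08e+01 -1.00e-02 -2.00e-02] rot [ 0.02 -0.03  0.05] F [-0.5 -0.4  0.1] t 11.525 chuck [ -88.  -122.1  262.8]
[{'centre': [321.5, 190.9], 'p': 0.76}]
top 29 ((79.26176452636719, -50.13895034790039), (13.05675220489502, 9.15938949584961), 74.73369598388672) 68.1399269752589

side 1057 ((60.595252990722656, 12.662574768066406), (152.4339141845703, 69.62914276123047), 89.83963012695312) 68.45822090247076
-60 28.6 93.3 | -40 27.7 81.1 | -20 26.4 91.8 | 0 27.8 82.0 | 20 26.5 80.2 | 40 27.7 78.2 | 60 26.4 92.9 |
```

View pics/w4.png

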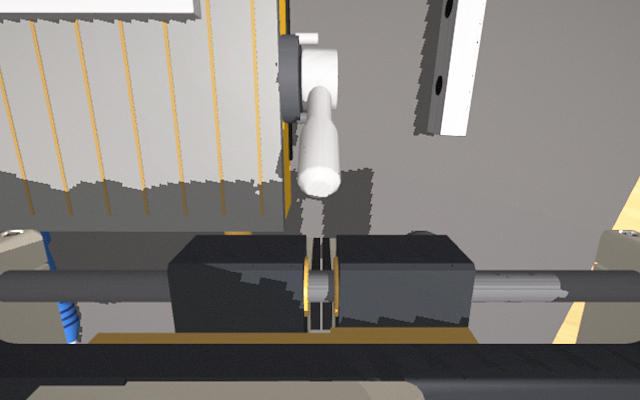

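{"op": "servo_tool", "data": {"series": [{"grip": 255,"linear": [1,0,0],"delta_rot": [0,0,0]},{"grip": 255,"linear": [2,0,0],"delta_rot": [0,0,0]},{"grip": 255,"linear": [3,0,0],"delta_rot": [0,0,0]},{"grip": 255,"linear": [4,0,0],"delta_rot": [0,0,0]},{"grip": 255,"linear": [4.5,0,0],"delta_rot": [0,0,0]}]}}

```text
time: 12.35
eef_pos: [0.5882, -0.2197, 0.3072]
tcp_rot: [-180.0, 0.1, 14.8]
contact_force: [-3.6, -0.5, 2.8]
opening: 0.006
grip_force: 1.9
```

{"op": "servo_tool", "data": {"series": [{"grip": 255,"linear": [1,0,0],"delta_rot": [0,0,0]},{"grip": 255,"linear": [2,0,0],"delta_rot": [0,0,0]},{"grip": 255,"linear": [3,0,0],"delta_rot": [0,0,0]},{"grip": 255,"linear": [4,0,0],"delta_rot": [0,0,0]},{"grip": 255,"linear": [4.5,0,0],"delta_rot": [0,0,0]}]}}

```text
time: 12.98
eef_pos: [0.6317, -0.2081, 0.3065]
tcp_rot: [-180.0, 0.1, 14.8]
contact_force: [-2.9, -1.8, -2.9]
opening: 0.006
grip_force: 1.6
```

{"op": "servo_tool", "data": {"series": [{"grip": 255,"linear": [0.3,0,0],"delta_rot": [0,0,0]},{"grip": 255,"linear": [0.6,0,0],"delta_rot": [0,0,0]},{"grip": 255,"linear": [0.9,0,0],"delta_rot": [0,0,0]},{"grip": 255,"linear": [1.2,0,0],"delta_rot": [0,0,0]},{"grip": 255,"linear": [1.5,0,0],"delta_rot": [0,0,0]}]}}

```text
time: 13.6
eef_pos: [0.6461, -0.2044, 0.3076]
tcp_rot: [180.0, -0.0, 14.8]
contact_force: [-1.9, -1.8, 0.2]
opening: 0.004
grip_force: 1.1
```

{"op": "servo_tool", "data": {"series": [{"grip": 255,"linear": [0.2,0,0],"delta_rot": [0,0,0]},{"grip": 255,"linear": [0.4,0,0],"delta_rot": [0,0,0]},{"grip": 255,"linear": [0.5,0,0],"delta_rot": [0,0,0]},{"grip": 255,"linear": [0.6,0,0],"delta_rot": [0,0,0]},{"grip": 255,"linear": [0.6,0,0],"delta_rot": [0,0,0]}]}}

```text
time: 14.22
eef_pos: [0.6505, -0.2034, 0.3072]
tcp_rot: [-180.0, 0.2, 14.8]
contact_force: [-7.4, -3.1, 1.9]
opening: 0.003
grip_force: 4.0
```

{"op": "servo_tool", "data": {"series": [{"grip": 255,"linear": [0.1,0,0],"delta_rot": [0,0,0]},{"grip": 255,"linear": [0.2,0,0],"delta_rot": [0,0,0]},{"grip": 255,"linear": [0.3,0,0],"delta_rot": [0,0,0]},{"grip": 255,"linear": [0.3,0,0],"delta_rot": [0,0,0]},{"grip": 255,"linear": [0.3,0,0],"delta_rot": [0,0,0]}]}}

```text
time: 14.85
eef_pos: [0.6517, -0.2032, 0.3069]
tcp_rot: [-179.9, 0.5, 14.8]
contact_force: [-14.0, -3.5, 5.8]
opening: 0.004
grip_force: 7.5
```

{"op": "servo_tool", "data": {"series": [{"grip": 255,"linear": [-1,0,0],"delta_rot": [0,0,0]},{"grip": 255,"linear": [-3,0,-1],"delta_rot": [0,0,0]},{"grip": 255,"linear": [-6,0,-5],"delta_rot": [0,0,0]},{"grip": 255,"linear": [-10,0,-9],"delta_rot": [0,0,0]},{"grip": 255,"linear": [-14,0,-12],"delta_rot": [0,0,0]}]}}

```text
time: 15.48
eef_pos: [0.5177, -0.2382, 0.4302]
tcp_rot: [179.9, -0.2, 14.8]
contact_force: [0.8, -0.1, 0.9]
opening: 0.007
grip_force: 0.0
```

{"op": "servo_tool", "data": {"series": [{"grip": 255,"linear": [0,-6,0],"delta_rot": [0,0,0]},{"grip": 255,"linear": [0,-12,0],"delta_rot": [0,0,0]},{"grip": 255,"linear": [0,-18,0],"delta_rot": [0,0,0]},{"grip": 255,"linear": [0,-24,0],"delta_rot": [0,0,0]},{"grip": 255,"linear": [0,-28,0],"delta_rot": [0,0,0]}]}}

```text
time: 16.1
eef_pos: [0.4462, 0.0343, 0.4287]
tcp_rot: [-179.9, -0.2, 14.9]
contact_force: [0.1, 0.8, -0.7]
opening: 0.007
grip_force: 0.0
```

```bash
python3 - <<'E'
from h import *
s=robot.read_state(); print(s['eef_pos'],s['time'])
im,d=snap('top','top3.png',(270,120,500,290),3.4)
q=place_of('toggle_end','top'); 
if q: u=np.array(q[0]['centre']); print(q[0], w2c(up('top',u,d[int(u[1]),int(u[0])])[0]))
platefit('side')
E
```

```text
[0.44618758 0.03429054 0.42865332] 16.1
{'centre': [418.6, 157.8], 'p': 0.52} [  51.94278519 -119.56642407   99.82855244]
side 1052 ((60.552974700927734, 12.808799743652344), (153.6566619873047, 69.62916564941406), 89.965087890625) 68.42780723907126
-60 26.1 93.6 | -40 27.5 81.0 | -20 26.4 81.8 | 0 27.8 77.1 | 20 26.5 82.6 | 40 30.1 82.8 | 60 28.9 95.2 |
```

View pics/top3.png

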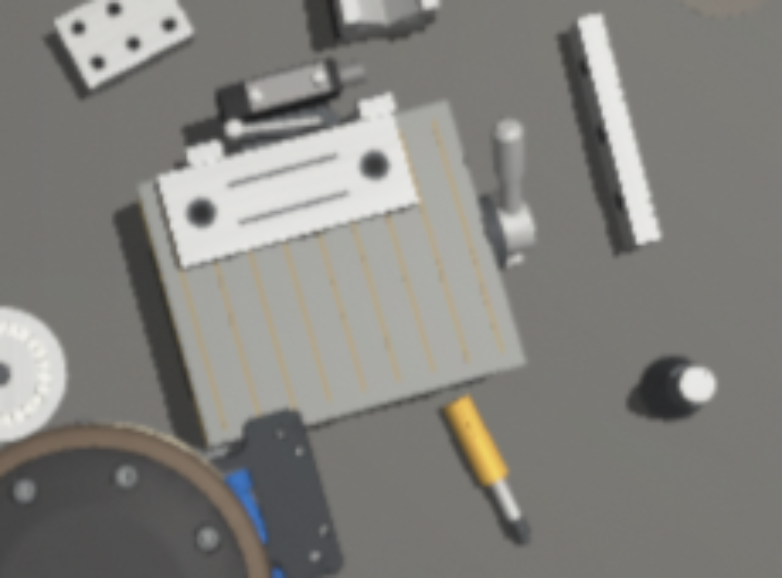

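The plate's back edge lies flush on both stops (crop around (205,155) and (378,105)), with the switch lever held in. The toggle end at (509,130) leans fully back, and the other tools have not moved.

```bash
python3 -c "
from bench import ticket; print(ticket.sign_off())"
```

```text
the job is handed in; nothing more can be done
None
```

The wear plate is seated square on both stops and holds the switch lever in, the toggle is thrown fully back to on, the other tools were left where they lay, and the job was handed in about 16 s in; no verdict came back.

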